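# Ready the rooftop bird-feeding stand

## Robot

A 6-joint arm with a two-finger parallel gripper is mounted at the origin on the work surface. World frame = base frame: x ahead of the robot, y to its left, z up, the work surface at z = 0. Lengths are in m, angles in degrees, forces in N, time in s.
With the tool pointing down it reaches from about 0.425 to 0.95 m from the base axis. Payload 14.7 kg.
Tool frame: the origin (TCP) lies at the very end of the fingers, on their centre line; the grasp point (between the pads) lies 19 mm behind it; x points along the fingers, y is the direction in which the jaws open and shut, and the axes are right-handed (so a half turn about x gives the same grasp; the last joint's range is limited). The gripper opens to 85 mm and grips with 20 to 120 N. Pads are 22 mm wide; open, the fingers measure 114 mm over their backs; the gripper's body (76 mm by 85 mm) begins 54 mm behind the grasp point. The pads swing forward as they close: fully open they stand 13 mm farther back than shut.
Start: joints at [-76.582, 27.513, 91.461, -0, 61.026, -2.67], TCP at [0.18, -0.625, 0.231] pointing down, gripper open.
Joint ranges: [-157.49, 157.49], [-46.99, 117.5], [13.45, 153.17], [-89.5, 269.5], [5.16, 153.95], [-167.48, 167.48]. Speed limits (degrees/s): [108.29, 108.29, 136.94, 172.46, 172.46, 172.46].

## Interface

Orientations are given as a 3x3 rotation matrix whose columns are the frame's x, y, z axes.
In Python, from workcell import state, camera, camera_params, job_done gives the robot as it stands.
- The arm moves only by the tool jog_arm, never from a script. Its argument "increments" is a list of rows, each an object with "dp": the shift along the tool's x, y, z in cm, a list of three; "yaw": the turn about the tool's x in rad; "hand": the opening, from 0 (shut) to 1 (fully open). In form: [{"dp": [x, y, z], "yaw": yaw, "hand": hand}, ...]. A call has 1 to 20 rows; each row shifts and turns the commanded pose from where the row before left it, along the tool's axes as they then stand; what a row does not reach is not made up. A row lasts 1/8 s, in which the tool goes at most 62.5 mm and 10.7 degrees, less where a joint would pass 70% of its speed; a pose out of reach is approached as far as the arm can. A call is refused whole if a number of a shift passes 6.25 or a number of a turn 0.188, either way. A call with a gripper value outside its range is refused whole. The fingers move at their own pace and stop on an object; "squeeze" is the grip in N (left out, the last holds). Time passes only in rows, so rows that do not move let the fingers close. It gives the time, the measured TCP pose, the force and the opening at its end, in the units of the state.
- state(): the state, without advancing time (a new reading comes with each control period).
- camera(name): name is "scene" or "top"; returns (picture, depth): 420x560x3 uint8, red, green, blue; 420x560 float32, m along the optical axis (not along the pixel's ray), 0 where there is no reading.
- camera_params(name): a dict with "intrinsics" (3x3 intrinsics, pixels), "k1" (the pictures are not rectified: a ray, as slopes to the right and down, at radius r is drawn at 1 + k1 r^2 times it, then the intrinsics apply), "origin" and "rotation" of the camera in the world. Camera axes: x right, y down, z forward; pixel columns grow to the right and rows downward; lengths in m; the calibration is good to about 2 mm. A picture is of the moment at which its call begins. camera_params takes no time and is no camera call.
- job_done(): hands the job in, once; it reports no verdict.
The state is a dict: "t": time; "joints": joint angles; "dq": joint speeds; "joint_torque": joint torques, N m; "tcp_pos": TCP position; "ee_rot": TCP orientation; "force": force on the tool from outside, world axes, zero at the start; "torque": the same for the moment, N m; "finger_gap": opening from 0.0 (shut) to 1.0 (fully open).
Only numpy, scipy, OpenCV 4.12 (cv2) and the standard library are available. Lean on these libraries where they do the work, as an engineer would, in place of code of your own. Each camera call takes 0.05 s, during which the arm holds its last target.

## Task

Get the bird-feeding stand ready. First lift the blue feeding cup off the middle of the turntable and set it down, upright and without dropping it, nested fully home inside the white cup on the top tier; then turn the turntable until the red-lidded jar is squarely at the front, in line with the blue tongue, and finish with the gripper still holding it there, motionless, so that it cannot swing. Leave the white cup on its tier, and do not disturb the tub, the scoop or the brush.

Things in the scene. Friction and masses are not known exactly. Their poses are not given: they have to be found in the camera images.
- stand: fixed aluminium plant stand with three round tiers; origin: the turntable's axis at table height. The front is at its own -x. In its frame the top tier (radius 85 mm, surface 150 mm high) is centred at x 0, y +290 mm; the middle tier (radius 95 mm, 100 mm high, carrying tub and scoop) at x +165, y +195 mm.
- turntable: lowest tier: disc 256 mm across, surface 55 mm high, turning endlessly either way about the upright axis through its origin (45 mm above the table); light friction (0.12 N m), stays where left. Plinth in its middle 80 mm across, top 100 mm high. Four jars fixed on it 92 mm from the axis, at its own -x (red lid), -y, +x, +y (white lids). Aligned with the stand's axes, the red jar is at the front.
- red_lid (a point): centre of the red lid, 127 mm above the table. All four lids are alike: round, 54 mm across, 24 mm high, from 115 to 139 mm above the table, on glass jars 52 mm across, lids and jars fixed to the turntable; any lid may be gripped from above to turn it.
- front_mark (a point): centre of the top face of the fixed blue tongue (36 by 26 mm, 10 mm above the table) that marks the front, 155 mm from the turning axis; axes as the stand's: +x points to the turning axis.
- spare_bowl_mid (a point): the blue stoneware cup, loose, about 0.22 kg, on the plinth at the start: point on its axis half-way up (35 mm above its underside), z up. 70 mm high, outside 60 mm across at the rim narrowing evenly to 36 mm at the foot, wall 3.5 mm, solid foot 28 mm thick. Can be gripped across the outside of the rim.
- top_bowl_mid (a point): the white cup, loose, of the same shape and size as the blue one, on the top tier: point on its axis half-way up (35 mm above its underside), z up. When the blue cup is fully nested its foot rests on this one's inner floor and it sits 28 mm higher, so 28 mm of it stand out above the rim.
- top_tier (a point): centre of the top tier's upper surface, 150 mm above the table, tier radius 85 mm.
- tub_mid (a point): bystander: centre of a loose green-lidded plastic tub, 83 by 118 by 66 mm, on the middle tier.
- scoop_mid (a point): bystander: loose steel scoop, 125 mm long, lying on the tub's lid.
- brush_mid (a point): bystander: loose wooden hand brush lying bristles down on the table right of the turntable, 150 by 48 by 32 mm, along its own x.
Things that resemble listed ones, but are neither listed nor needed, are in the scene too. What is shaped like the part that bears spare_bowl_mid but green or orange is not meant.

How it is judged:
By the outcome, as a careful person would: the job done as asked, in the order asked, and still so for the second after the job is handed in, while the arm keeps its last pose, push and grip.
It also fails if it takes over 72 s, if anything falls off the work surface, if the arm or the gripper's body presses on something with over 40 N, if the wrist force passes 120 N, or if a joint passes its speed limit or range.

## Working session

There is one attempt and no reset: what is moved stays moved. The work goes in short steps, Python scripts to look and compute and a tool call to move; the robot and the scene stay as the last step left them, time stands still between calls to the robot, and variables do not carry over. Pictures are saved under pics/ and viewed, and the job is handed in when it is done.

Besides the shell and the picture viewer there is one more tool, called after "Request:" by a JSON object that holds its "api" and its "payload", one argument or row to a line. jog_arm: Moves the arm, as the interface text tells. Its arguments: {"type":"object","properties":{"increments":{"type":"array"},"squeeze":{"type":"number"}},"required":["increments"]}

```bash
ls; mkdir -p pics; python3 - <<'E'
from workcell import state,camera,camera_params
import cv2,numpy as np
s=state();print(s)
for n in("scene","top"):
    p,d=camera(n);cv2.imwrite(f"pics/{n}0.png",p[:,:,::-1]);np.savez(f"{n}0.npz",p=p,d=d);print(n,camera_params(n))
E
```

```text
pics
{'t': 0.0, 'joints': array([-7.65805247e+01,  2.75515950e+01,  9.14958498e+01, -9.31585531e-04,
        6.10250299e+01, -2.66886891e+00]), 'dq': array([-0.03146385, -0.02520826, -0.07022101,  0.07167828, -0.01321619,
       -0.0144074 ]), 'joint_torque': array([ 7.17827672e-03, -9.50642395e+01, -4.30180371e+01,  4.94452888e-04,
        1.20707168e-02, -1.40957906e-05]), 'tcp_pos': array([ 0.18005457, -0.62411558,  0.23063903]), 'ee_rot': array([[-3.07396853e-04,  2.77126577e-01, -9.60833370e-01],
       [ 1.22708423e-03, -9.60832588e-01, -2.77126744e-01],
       [-9.99999200e-01, -1.26421136e-03, -4.47007384e-05]]), 'force': array([0.64087404, 0.32518893, 0.45410188]), 'torque': array([ 0.02266748,  0.02260879, -0.0045613 ]), 'finger_gap': 1.0021416314406364}
scene {'intrinsics': array([[534.14880035,   0.        , 282.07911299],
       [  0.        , 534.14880035, 206.23501809],
       [  0.        ,   0.        ,   1.        ]]), 'k1': 0.04616633414606914, 'origin': array([ 0.98420286, -0.81429951,  0.89785298]), 'rotation': array([[ 0.86965352,  0.33682674, -0.36090235],
       [ 0.49364179, -0.58662972,  0.64201507],
       [ 0.0045318 , -0.73648715, -0.67643635]])}
top {'intrinsics': array([[514.77025206,   0.        , 272.0082872 ],
       [  0.        , 514.77025206, 218.87013113],
       [  0.        ,   0.        ,   1.        ]]), 'k1': 0.022077582946067344, 'origin': array([ 0.38818777, -0.09102152,  1.20704481]), 'rotation': array([[ 0.01281583, -0.98225681,  0.18710241],
       [-0.99989349, -0.01128247,  0.00925796],
       [-0.00698271, -0.18720113, -0.98229679]])}
```

View pics/scene0.png

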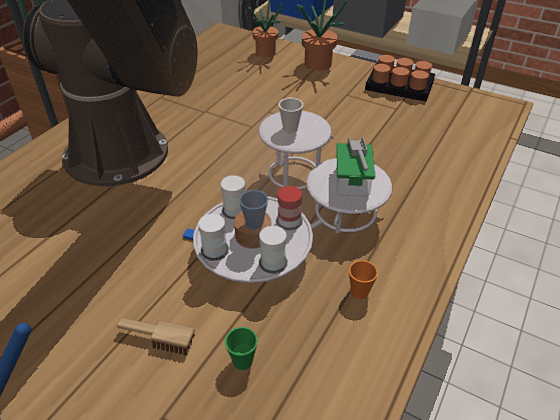

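View pics/top0.png

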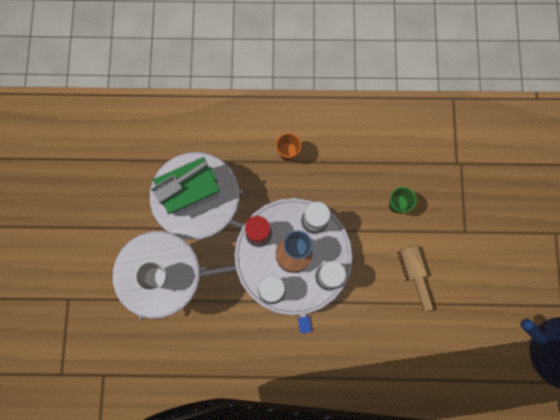

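The scene view shows the blue cup at about (254,210) on the plinth, the white cup at (290,115), the red lid at (290,197) and the tongue at (188,235). In the top view they are at about (297,243), (151,275), (258,231) and (305,325). I'll enlarge these next.

```bash
cat > h.py <<'E'
import numpy as np,cv2
from workcell import camera_params
def ray(n,u,v):
    c=camera_params(n);K=c["intrinsics"];x=(u-K[0,2])/K[0,0];y=(v-K[1,2])/K[1,1]
    rd=np.hypot(x,y);r=rd
    for _ in range(20): r=rd/(1+c["k1"]*r*r)
    f=r/rd if rd>0 else 1
    return c["origin"],c["rotation"]@np.array([x*f,y*f,1.])
def atz(n,u,v,z):
    o,d=ray(n,u,v);return o+d*(z-o[2])/d[2]
def tri(a,b):
    o1,d1=ray("scene",*a);o2,d2=ray("top",*b)
    A=np.stack([d1,-d2],1);t=np.linalg.lstsq(A,o2-o1,rcond=None)[0]
    p=o1+d1*t[0];q=o2+d2*t[1];return (p+q)/2,np.linalg.norm(p-q)*1e3
def proj(n,P):
    c=camera_params(n);q=c["rotation"].T@(np.asarray(P)-c["origin"]);s=q[:2]/q[2];s=s*(1+c["k1"]*(s@s));return c["intrinsics"][:2,:2]@s+c["intrinsics"][:2,2]
def cloud(n,d):
    v,u=np.mgrid[:420,:560];c=camera_params(n);K=c["intrinsics"]
    x=(u-K[0,2])/K[0,0];y=(v-K[1,2])/K[1,1];rd=np.hypot(x,y);r=rd.copy()
    for _ in range(20): r=rd/(1+c["k1"]*r*r)
    f=np.where(rd>0,r/np.maximum(rd,1e-9),1)
    return (np.stack([x*f,y*f,np.ones_like(x)],-1)*d[...,None])@c["rotation"].T+c["origin"]
def crop(p,u0,v0,w,h,k,fn):
    im=cv2.resize(p[v0:v0+h,u0:u0+w,::-1],None,fx=k,fy=k,interpolation=cv2.INTER_CUBIC)
    for u in range((u0//10+1)*10,u0+w,10):
        cv2.line(im,((u-u0)*k,0),((u-u0)*k,6 if u%50 else 16),(0,255,255),1)
        if u%20==0: cv2.putText(im,str(u),((u-u0)*k-10,26),0,.38,(0,255,255),1)
    for v in range((v0//10+1)*10,v0+h,10):
        cv2.line(im,(0,(v-v0)*k),(6,(v-v0)*k),(0,255,255),1)
        if v%20==0: cv2.putText(im,str(v),(8,(v-v0)*k+4),0,.38,(0,255,255),1)
    cv2.imwrite(fn,im)
E
python3 - <<'E'
from h import *
p=np.load("scene0.npz")["p"];crop(p,180,90,135,140,4,"pics/sc.png") if 0 else crop(p,175,90,150,140,4,"pics/sc.png")
p=np.load("top0.npz")["p"];crop(p,105,195,260,145,3,"pics/tc.png")
E
```

```text
(no output)
```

View pics/sc.png

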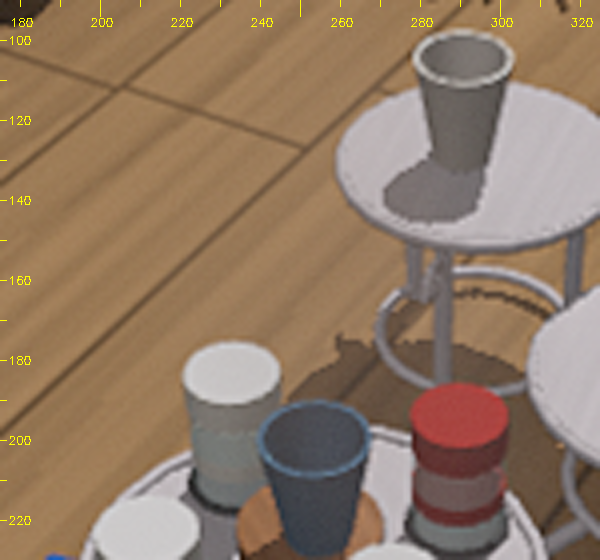

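View pics/tc.png

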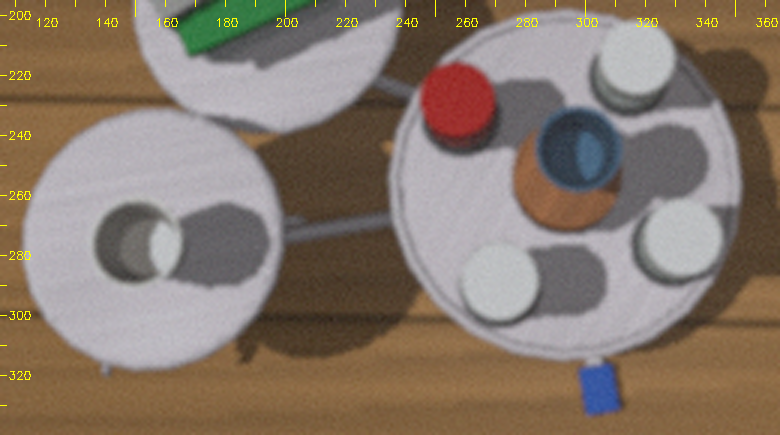

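```bash
python3 - <<'E'
from h import *
np.set_printoptions(precision=4,suppress=True)
print("blue rim",tri((253.7,199.6),(298,244.7)))
print("white rim",tri((290.9,104.7),(151.2,275.8)))
print("red",tri((289.9,193.6),(257.7,228.3)))
B=[atz("top",*q,.139) for q in((257.7,228.3),(316.7,215),(331.7,275),(271.7,289.3))]
print(np.array(B),np.mean(B,0))
print("tongue",atz("top",305,324.3,.01))
# depth
for n in("top","scene"):
    z=np.load(n+"0.npz");C=cloud(n,z["d"]);p=z["p"].astype(int)
    ok=z["d"]>0
    def circ(P):
        A=np.c_[2*P[:,:2],np.ones(len(P))];s=np.linalg.lstsq(A,(P[:,:2]**2).sum(1),rcond=None)[0];return s[:2],np.sqrt(s[2]+s[0]**2+s[1]**2)
    red=ok&(p[...,0]>110)&(p[...,1]<60)&(p[...,2]<70)&(abs(C[...,2]-.139)<.006)
    P=C[red];print(n,"red",len(P),P.mean(0),np.median(P[:,2]))
    near=np.hypot(*(np.moveaxis(C[...,:2]-[.37,-.14],-1,0)))
    for nm,c,zz in(("blue",tri((253.7,199.6),(298,244.7))[0],.17),("white",tri((290.9,104.7),(151.2,275.8))[0],.22)):
        m=ok&(np.hypot(C[...,0]-c[0],C[...,1]-c[1])<.04)
        P=C[m];zt=np.percentile(P[:,2],97);Q=P[P[:,2]>zz-.006];print(n,nm,len(Q),zt,circ(Q) if len(Q)>5 else 0, (Q.min(0)+Q.max(0))/2 if len(Q) else 0)
    for nm,lo in(("tab",.055),("top",.15)):
        m=ok&(abs(C[...,2]-lo)<.004);
        c=np.array([.37,-.13]) if nm=="tab" else np.array([.34,.15]); m&=np.hypot(C[...,0]-c[0],C[...,1]-c[1])<.3
        P=C[m];h=cv2.convexHull(P[:,:2].astype(np.float32))[:,0];print(n,nm,len(P),cv2.minEnclosingCircle(P[:,:2].astype(np.float32)))
    b=ok&(p[...,2]>120)&(p[...,0]<70)&(abs(C[...,2]-.01)<.006);P=C[b];print(n,"tongue",len(P),P.mean(0) if len(P) else 0, cv2.minAreaRect(P[:,:2].astype(np.float32)) if len(P)>4 else 0)
E
```

```text
blue rim (array([ 0.534 , -0.1341,  0.1684]), np.float64(2.089806097125478))
white rim (array([0.4638, 0.1489, 0.2184]), np.float64(2.2105360362243074))
red (array([ 0.5724, -0.0503,  0.1376]), np.float64(2.6515993604112036))
[[ 0.5711 -0.0511  0.139 ]
 [ 0.601  -0.1753  0.139 ]
 [ 0.475  -0.2058  0.139 ]
 [ 0.4441 -0.0822  0.139 ]] [ 0.5228 -0.1286  0.139 ]
tongue [ 0.3729 -0.1579  0.01  ]
top red 442 [ 0.5712 -0.05    0.1394] 0.1392857209744286
top blue 190 0.171867499511949 (array([ 0.5345, -0.1345]), np.float64(0.027422463731045905)) [ 0.5346 -0.1347  0.17  ]
top white 211 0.22153139303530003 (array([0.4641, 0.1509]), np.float64(0.027332569970845964)) [0.4643 0.152  0.2194]
top tab 5963 ((0.5263001322746277, -0.12818056344985962), 0.1328059285879135)
top top 4897 ((0.5008974075317383, 0.1588822454214096), 0.11805009841918945)
top tongue 141 [ 0.373  -0.157   0.0103] ((0.37290000915527344, -0.15707172453403473), (0.03141043335199356, 0.02334056980907917), 8.337778091430664)
scene red 8 [ 0.5735 -0.0685  0.1363] 0.1365784350738048
scene blue 170 0.1686134403859217 (array([ 0.5347, -0.1335]), np.float64(0.027664419164960843)) [ 0.5347 -0.1328  0.168 ]
scene white 118 0.2178650312205162 (array([0.464 , 0.1501]), np.float64(0.02770729671212398)) [0.464  0.1489 0.2174]
scene tab 3566 ((0.36798691749572754, -0.10573586076498032), 0.2914496064186096)
scene top 1873 ((0.3196502923965454, 0.09155452996492386), 0.2545506954193115)
scene tongue 66 [ 0.3667 -0.1585  0.0087] ((0.367729127407074, -0.15715783834457397), (0.028381511569023132, 0.02319958619773388), 5.684665679931641)
```

Both views agree on the heights: the blue rim is at about 0.170 m and the white rim at about 0.220 m, as the text says. The lid radius comes out at 92 mm and the tongue at 153 mm. The jaw direction now (-74°) already falls between the lids, so I'll keep the yaw and move over the blue cup.

Request:
{"api": "jog_arm", "payload": {
  "increments": [
    {"dp": [0,-1.86,-2.38],"yaw": 0,"hand": 1},
    {"dp": [0,-1.86,-2.38],"yaw": 0,"hand": 1},
    {"dp": [0,-1.86,-2.38],"yaw": 0,"hand": 1},
    {"dp": [0,-1.86,-2.38],"yaw": 0,"hand": 1},
    {"dp": [0,-1.86,-2.38],"yaw": 0,"hand": 1},
    {"dp": [0,-1.86,-2.38],"yaw": 0,"hand": 1},
    {"dp": [0,-1.86,-2.38],"yaw": 0,"hand": 1},
    {"dp": [0,-1.86,-2.38],"yaw": 0,"hand": 1},
    {"dp": [0,-1.86,-2.38],"yaw": 0,"hand": 1},
    {"dp": [0,-1.86,-2.38],"yaw": 0,"hand": 1},
    {"dp": [0,-1.86,-2.38],"yaw": 0,"hand": 1},
    {"dp": [0,-1.86,-2.38],"yaw": 0,"hand": 1},
    {"dp": [0,-1.86,-2.38],"yaw": 0,"hand": 1},
    {"dp": [0,-1.86,-2.38],"yaw": 0,"hand": 1},
    {"dp": [0,-1.86,-2.38],"yaw": 0,"hand": 1},
    {"dp": [0,-1.86,-2.38],"yaw": 0,"hand": 1},
    {"dp": [0,-1.86,-2.38],"yaw": 0,"hand": 1},
    {"dp": [0,-1.86,-2.38],"yaw": 0,"hand": 1},
    {"dp": [0,-1.86,-2.38],"yaw": 0,"hand": 1},
    {"dp": [0,-1.86,-2.38],"yaw": 0,"hand": 1}
  ],
  "squeeze": 40
}}

```text
t: 2.6
tcp_pos: [0.5348, -0.1343, 0.2311]
ee_rot: [[-0.0, 0.277, -0.961], [0.0, -0.961, -0.277], [-1.0, -0.0, 0.0]]
force: [-0.8, -0.6, -0.0]
finger_gap: 1.002
```

Request:
{"api": "jog_arm", "payload": {
  "increments": [
    {"dp": [0,0,0],"yaw": 0,"hand": 1},
    {"dp": [0,0,0],"yaw": 0,"hand": 1}
  ]
}}

```text
t: 2.85
tcp_pos: [0.5339, -0.1353, 0.231]
ee_rot: [[-0.001, 0.278, -0.961], [0.0, -0.961, -0.278], [-1.0, -0.0, 0.001]]
force: [0.5, 0.2, 0.5]
finger_gap: 0.998
```

```bash
cat >> h.py <<'E'
def snap(n,tag):
    from workcell import camera
    p,d=camera(n);cv2.imwrite(f"pics/{n}{tag}.png",p[:,:,::-1]);np.savez(f"{n}{tag}.npz",p=p,d=d);return p,d
def totool(goal):
    from workcell import state
    s=state();return s["ee_rot"].T@(np.asarray(goal)-s["tcp_pos"])*100
E
python3 - <<'E'
from h import *
np.set_printoptions(precision=4,suppress=True)
p,d=snap("scene","1");crop(p,180,90,140,145,5,"pics/sc1.png")
from workcell import state
s=state();print(s["t"],s["tcp_pos"],s["ee_rot"],s["joints"],s["finger_gap"]);print(totool((.5346,-.134,.145)))
E
```

```text
2.9 [ 0.5339 -0.1356  0.2311] [[-0.0006  0.2769 -0.9609]
 [ 0.     -0.9609 -0.2769]
 [-1.     -0.0002  0.0006]] [-17.4007  19.6295 104.5736  -0.0119  55.8306  56.5304] 0.9994952616051299
[ 8.6131 -0.1334 -0.1217]
```

View pics/sc1.png

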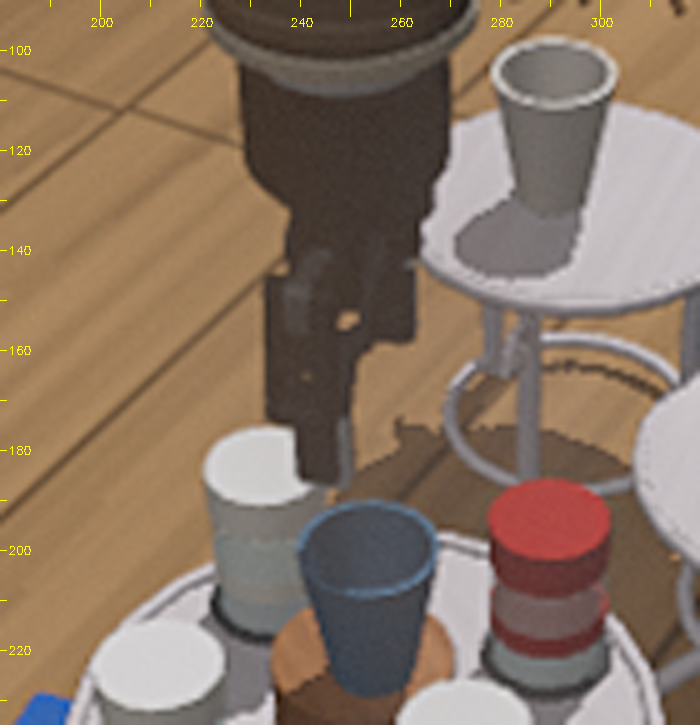

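The gripper hangs open over the cup, with the near fingertip at (244,187) and the far one at (258,158). I'll check that its projection agrees before going down.

```bash
python3 - <<'E'
from h import *
y=np.array([.277,-.961,0]);t=np.array([.5339,-.1356,0])
for s in(1,-1):
  for r in(.0425,.057):
    for z in(.231,.244): print(s,r,z,proj("scene",t+s*r*y+[0,0,z]))
E
```

```text
1 0.0425 0.231 [245.62396348 190.10152389]
1 0.0425 0.244 [245.33646468 184.89588835]
1 0.057 0.231 [243.4542496  194.98269618]
1 0.057 0.244 [243.14491098 189.76614417]
-1 0.0425 0.231 [257.4983249  163.37190299]
-1 0.0425 0.244 [257.32399663 158.23936567]
-1 0.057 0.231 [259.39112889 159.10862304]
-1 0.057 0.244 [259.23384744 153.98982812]
```

Request:
{"api": "jog_arm", "payload": {
  "increments": [
    {"dp": [1.1,-0.13,-0.12],"yaw": 0,"hand": 1},
    {"dp": [1.1,0,0],"yaw": 0,"hand": 1},
    {"dp": [1.1,0,0],"yaw": 0,"hand": 1},
    {"dp": [1.1,0,0],"yaw": 0,"hand": 1},
    {"dp": [1.1,0,0],"yaw": 0,"hand": 1},
    {"dp": [1.1,0,0],"yaw": 0,"hand": 1},
    {"dp": [1.1,0,0],"yaw": 0,"hand": 1},
    {"dp": [1.1,0,0],"yaw": 0,"hand": 1},
    {"dp": [0,0,0],"yaw": 0,"hand": 1},
    {"dp": [0,0,0],"yaw": 0,"hand": 1}
  ]
}}

```text
t: 4.15
tcp_pos: [0.5354, -0.1337, 0.1435]
ee_rot: [[0.0, 0.277, -0.961], [-0.0, -0.961, -0.277], [-1.0, 0.0, -0.0]]
force: [-0.1, 1.0, -0.1]
finger_gap: 1.002
```

```bash
python3 - <<'E'
from h import *
np.set_printoptions(precision=4,suppress=True)
p,d=snap("scene","2");crop(p,200,140,110,110,6,"pics/sc2.png")
print(totool((.5346,-.134,.143)))
E
```

```text
[0.0619 0.0053 0.092 ]
```

View pics/sc2.png

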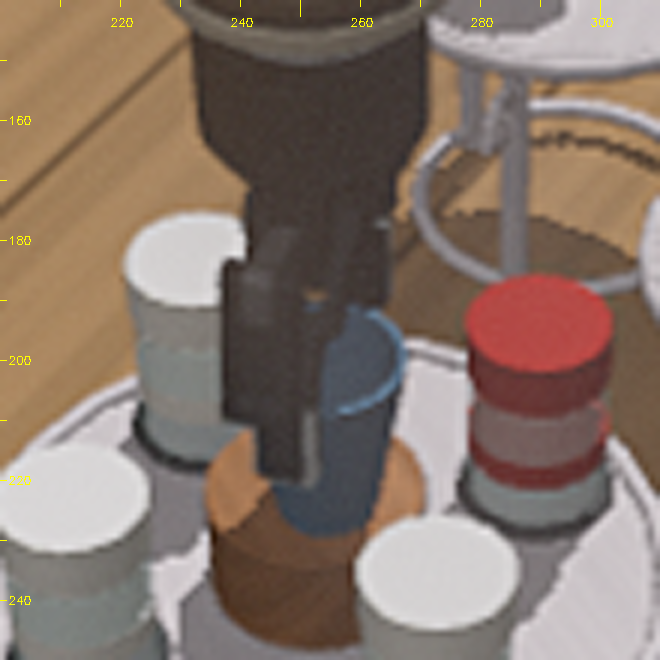

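The jaws stand either side of the blue rim, with the near fingertip at (250,220) outside the cup. I'll close them.

Request:
{"api": "jog_arm", "payload": {
  "increments": [
    {"dp": [0,0,0],"yaw": 0,"hand": 0.6},
    {"dp": [0,0,0],"yaw": 0,"hand": 0.4},
    {"dp": [0,0,0],"yaw": 0,"hand": 0.3},
    {"dp": [0,0,0],"yaw": 0,"hand": 0.3},
    {"dp": [0,0,0],"yaw": 0,"hand": 0.3},
    {"dp": [0,0,0],"yaw": 0,"hand": 0.3}
  ],
  "squeeze": 45
}}

```text
t: 4.95
tcp_pos: [0.5356, -0.1336, 0.144]
ee_rot: [[0.001, 0.277, -0.961], [-0.0, -0.961, -0.277], [-1.0, 0.001, -0.001]]
force: [-0.6, 2.1, 8.6]
finger_gap: 0.661
```

Request:
{"api": "jog_arm", "payload": {
  "increments": [
    {"dp": [0,0,0],"yaw": 0,"hand": 0.3},
    {"dp": [0,0,0],"yaw": 0,"hand": 0.3},
    {"dp": [-0.5,0,0],"yaw": 0,"hand": 0.3},
    {"dp": [-0.5,0,0],"yaw": 0,"hand": 0.3},
    {"dp": [0,0,0],"yaw": 0,"hand": 0.3},
    {"dp": [0,0,0],"yaw": 0,"hand": 0.3}
  ]
}}

```text
t: 5.7
tcp_pos: [0.5351, -0.1336, 0.1532]
ee_rot: [[-0.0, 0.277, -0.961], [0.0, -0.961, -0.277], [-1.0, -0.0, 0.0]]
force: [-0.3, 0.6, -1.1]
finger_gap: 0.662
```

```bash
python3 - <<'E'
from h import *
np.set_printoptions(precision=4,suppress=True)
p,d=snap("scene","3");crop(p,200,140,110,110,6,"pics/sc3.png")
E
```

```text
(no output)
```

View pics/sc3.png

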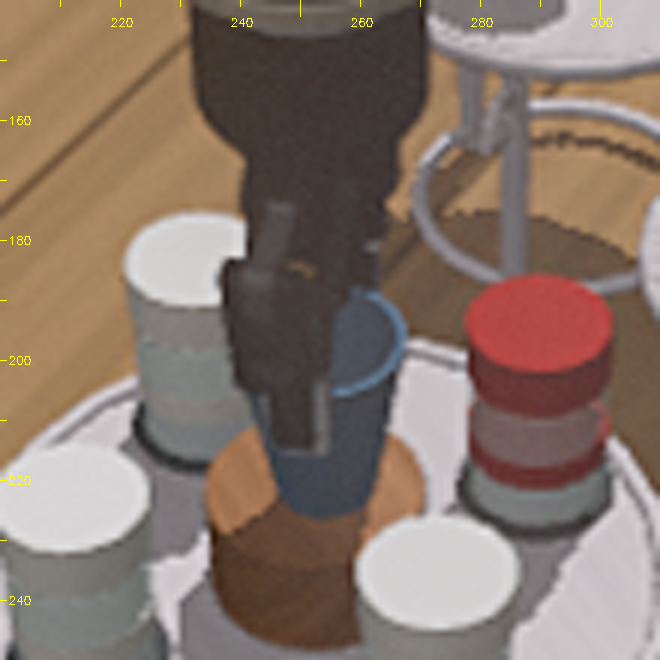

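The cup is in the grip and lifts upright: its foot rose about 3 px off the plinth. I'll raise it and carry it toward the white cup.

Request:
{"api": "jog_arm", "payload": {
  "increments": [
    {"dp": [-1.0,0,0],"yaw": 0,"hand": 0.3},
    {"dp": [-1.5,0,0],"yaw": 0,"hand": 0.3},
    {"dp": [-1.5,0,0],"yaw": 0,"hand": 0.3},
    {"dp": [-1.5,0,0],"yaw": 0,"hand": 0.3},
    {"dp": [-1.5,0,0],"yaw": 0,"hand": 0.3},
    {"dp": [-1.5,0,0],"yaw": 0,"hand": 0.3},
    {"dp": [-1.5,0,0],"yaw": 0,"hand": 0.3},
    {"dp": [-1.5,0,0],"yaw": 0,"hand": 0.3},
    {"dp": [-1.5,0,0],"yaw": 0,"hand": 0.3},
    {"dp": [-1.0,0,0],"yaw": 0,"hand": 0.3},
    {"dp": [0,0,0],"yaw": 0,"hand": 0.3}
  ]
}}

```text
t: 7.12
tcp_pos: [0.5356, -0.1337, 0.294]
ee_rot: [[0.001, 0.277, -0.961], [-0.0, -0.961, -0.277], [-1.0, 0.001, -0.001]]
force: [-0.4, -0.1, -2.0]
finger_gap: 0.659
```

Request:
{"api": "jog_arm", "payload": {
  "increments": [
    {"dp": [0,-0.8,0],"yaw": 0,"hand": 0.3},
    {"dp": [0,-1.5,-0.1],"yaw": 0,"hand": 0.3},
    {"dp": [0,-1.9,-0.1],"yaw": 0,"hand": 0.3},
    {"dp": [0,-1.9,-0.1],"yaw": 0,"hand": 0.3},
    {"dp": [0,-1.9,-0.1],"yaw": 0,"hand": 0.3},
    {"dp": [0,-1.9,-0.1],"yaw": 0,"hand": 0.3},
    {"dp": [0,-1.9,-0.1],"yaw": 0,"hand": 0.3},
    {"dp": [0,-1.9,-0.1],"yaw": 0,"hand": 0.3},
    {"dp": [0,-1.9,-0.1],"yaw": 0,"hand": 0.3},
    {"dp": [0,-1.9,-0.1],"yaw": 0,"hand": 0.3},
    {"dp": [0,-1.9,-0.1],"yaw": 0,"hand": 0.3},
    {"dp": [0,-1.9,-0.1],"yaw": 0,"hand": 0.3},
    {"dp": [0,-1.9,-0.01],"yaw": 0,"hand": 0.3},
    {"dp": [0,-1.9,0],"yaw": 0,"hand": 0.3},
    {"dp": [0,-1.9,0],"yaw": 0,"hand": 0.3},
    {"dp": [0,-1.5,0],"yaw": 0,"hand": 0.3},
    {"dp": [0,-0.8,0],"yaw": 0,"hand": 0.3},
    {"dp": [0,0,0],"yaw": 0,"hand": 0.3},
    {"dp": [0,0,0],"yaw": 0,"hand": 0.3}
  ]
}}

```text
t: 9.5
tcp_pos: [0.4648, 0.1507, 0.2933]
ee_rot: [[0.0, 0.277, -0.961], [-0.0, -0.961, -0.277], [-1.0, 0.0, -0.0]]
force: [-0.3, 0.4, -1.5]
finger_gap: 0.661
```

```bash
python3 - <<'E'
from h import *
np.set_printoptions(precision=4,suppress=True)
p,d=snap("scene","4");crop(p,230,40,110,110,6,"pics/sc4.png")
p,d=snap("top","4");crop(p,90,210,130,110,5,"pics/tc4.png")
from workcell import state
s=state();print(s["t"],s["tcp_pos"],s["joints"],totool((.5352-.0705,-.1336+.2845,.29)))
E
```

```text
9.6 [0.4648 0.1506 0.2933] [ 14.3965  10.7261 107.5038  -0.0057  61.7721  88.343 ] [ 0.3288 -0.0357  0.0025]
```

View pics/sc4.png

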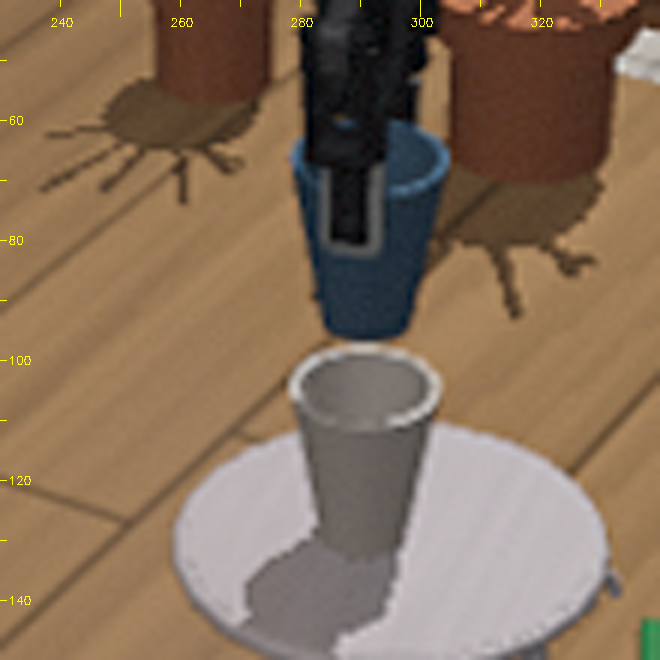

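View pics/tc4.png

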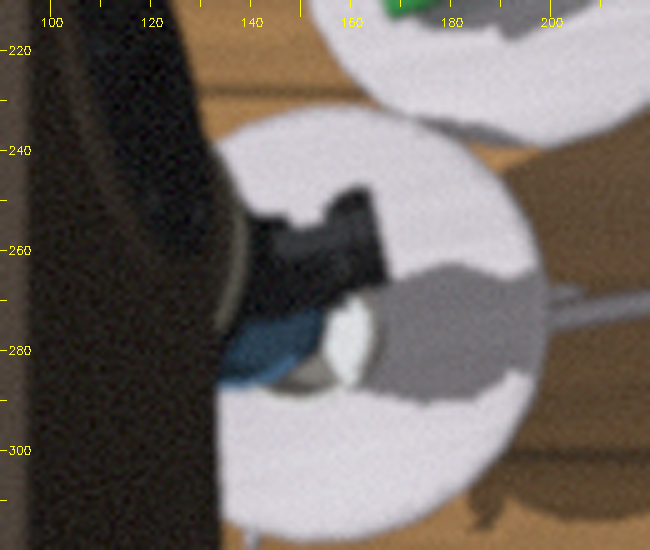

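The blue cup hangs upright right above the white one in the scene view: blue rim at (291.8,66), blue foot at (291.4,92), white rim at (290.8,104.5). I'll check the lateral offset.

```bash
python3 - <<'E'
from h import *
np.set_printoptions(precision=2,suppress=True)
for xy in((.4640,.1497),(.4648,.1506),(.466,.1506),(.4648,.1526)):
    print(xy,"white rim",proj("scene",(*xy,.22)),"foot",proj("scene",(*xy,.15)),"blue rim",proj("scene",(*xy,.3198)),"blue foot",proj("scene",(*xy,.2498)))
z=np.load("scene4.npz");C=cloud("scene",z["d"]);p=z["p"].astype(int);ok=z["d"]>0
np.set_printoptions(precision=4,suppress=True)
def fit(m,H):
    # cone fit: radius = 0.018+ .012*(z-z0)/.07 ; solve x,y,z0 with tilt
    from scipy.optimize import least_squares
    P=C[m];f=lambda q:np.hypot(P[:,0]-q[0]-q[3]*(P[:,2]-H),P[:,1]-q[1]-q[4]*(P[:,2]-H))-(.018+.012*(P[:,2]-H+.035)/.07)-0*q[2]
    r=least_squares(f,[.464,.15,0,0,0],loss="soft_l1",f_scale=.001);print(len(P),r.x,np.std(r.fun))
v,u=np.mgrid[:420,:560]
blue=ok&(p[...,2]>p[...,0]+15)&(u>270)&(u<310)&(v>78)&(v<96);fit(blue,.285)
wh=ok&(v>112)&(v<131)&(u>283)&(u<299)&(C[...,2]>.155)&(C[...,2]<.21);fit(wh,.185)
E
```

```text
(0.464, 0.1497) white rim [290.71 104.1 ] foot [290.26 128.86] blue rim [291.41  65.3 ] blue foot [290.91  92.97]
(0.4648, 0.1506) white rim [291.19 104.02] foot [290.72 128.77] blue rim [291.92  65.21] blue foot [291.4   92.89]
(0.466, 0.1506) white rim [291.63 104.15] foot [291.15 128.91] blue rim [292.39  65.34] blue foot [291.85  93.02]
(0.4648, 0.1526) white rim [291.6  103.62] foot [291.12 128.37] blue rim [292.35  64.84] blue foot [291.81  92.5 ]
232 [ 0.4628  0.152  -6.3477  0.0215  0.0166] 0.0016478529226484763
247 [ 0.4631  0.1516  5.3638  0.0036 -0.0083] 0.0016087434326926477
```

The offset is under 1 mm. Lowering, slowly once the foot enters.

Request:
{"api": "jog_arm", "payload": {
  "increments": [
    {"dp": [0.8,0,0],"yaw": 0,"hand": 0.3},
    {"dp": [0.8,0,0],"yaw": 0,"hand": 0.3},
    {"dp": [0.7,0,0],"yaw": 0,"hand": 0.3},
    {"dp": [0.5,0,0],"yaw": 0,"hand": 0.3},
    {"dp": [0.4,0,0],"yaw": 0,"hand": 0.3},
    {"dp": [0.4,0,0],"yaw": 0,"hand": 0.3},
    {"dp": [0.4,0,0],"yaw": 0,"hand": 0.3},
    {"dp": [0.4,0,0],"yaw": 0,"hand": 0.3},
    {"dp": [0.4,0,0],"yaw": 0,"hand": 0.3},
    {"dp": [0.4,0,0],"yaw": 0,"hand": 0.3},
    {"dp": [0.4,0,0],"yaw": 0,"hand": 0.3},
    {"dp": [0.3,0,0],"yaw": 0,"hand": 0.3},
    {"dp": [0.3,0,0],"yaw": 0,"hand": 0.3},
    {"dp": [0.3,0,0],"yaw": 0,"hand": 0.3},
    {"dp": [0,0,0],"yaw": 0,"hand": 0.3},
    {"dp": [0,0,0],"yaw": 0,"hand": 0.3}
  ]
}}

```text
t: 11.6
tcp_pos: [0.4647, 0.151, 0.2284]
ee_rot: [[0.0, 0.277, -0.961], [0.0, -0.961, -0.277], [-1.0, -0.0, -0.0]]
force: [-1.0, -0.3, -2.6]
finger_gap: 0.657
```

```bash
python3 - <<'E'
from h import *
p,d=snap("scene","5");crop(p,230,40,110,110,6,"pics/sc5.png")
E
```

```text
(no output)
```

View pics/sc5.png

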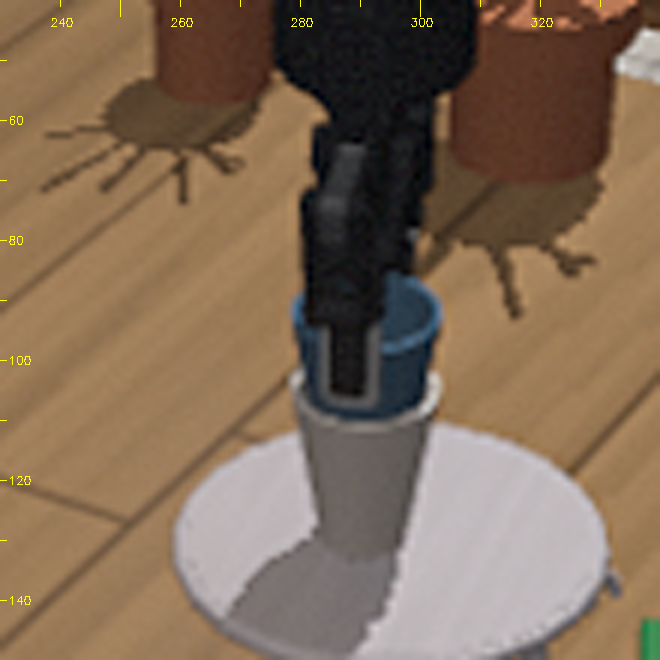

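The cup has entered without contact, and the fingertip at (288,107) is still above the white rim. Only the last few millimetres are left.

Request:
{"api": "jog_arm", "payload": {
  "increments": [
    {"dp": [0.15,0,0],"yaw": 0,"hand": 0.3},
    {"dp": [0.15,0,0],"yaw": 0,"hand": 0.3},
    {"dp": [0.1,0,0],"yaw": 0,"hand": 0.3},
    {"dp": [0.1,0,0],"yaw": 0,"hand": 0.3},
    {"dp": [0,0,0],"yaw": 0,"hand": 0.3},
    {"dp": [0,0,0],"yaw": 0,"hand": 0.3}
  ]
}}

```text
t: 12.4
tcp_pos: [0.4647, 0.151, 0.2233]
ee_rot: [[0.0, 0.277, -0.961], [0.0, -0.961, -0.277], [-1.0, -0.0, -0.0]]
force: [-0.2, -0.9, -1.7]
finger_gap: 0.659
```

Request:
{"api": "jog_arm", "payload": {
  "increments": [
    {"dp": [0.1,0,0],"yaw": 0,"hand": 0.3},
    {"dp": [0,0,0],"yaw": 0,"hand": 0.3}
  ]
}}

```text
t: 12.65
tcp_pos: [0.4646, 0.151, 0.2222]
ee_rot: [[-0.0, 0.277, -0.961], [-0.0, -0.961, -0.277], [-1.0, -0.0, 0.0]]
force: [0.1, 0.2, -2.4]
finger_gap: 0.663
```

Request:
{"api": "jog_arm", "payload": {
  "increments": [
    {"dp": [0.1,0,0],"yaw": 0,"hand": 0.3},
    {"dp": [0,0,0],"yaw": 0,"hand": 0.3}
  ]
}}

```text
t: 12.9
tcp_pos: [0.4652, 0.1511, 0.222]
ee_rot: [[0.001, 0.277, -0.961], [0.0, -0.961, -0.277], [-1.0, 0.0, -0.001]]
force: [-1.9, 0.1, 9.3]
finger_gap: 0.659
```

Contact came at TCP z 0.222, where 0.2215 was expected for fully home. I'll look before letting go.

```bash
python3 - <<'E'
from h import *
p,d=snap("scene","6");crop(p,230,40,110,110,6,"pics/sc6.png")
E
```

```text
(no output)
```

View pics/sc6.png

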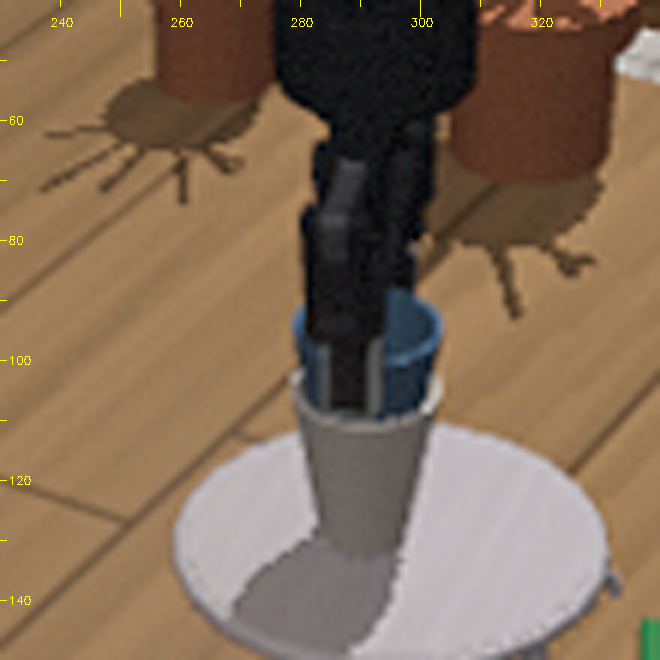

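The blue rim is at (291.5,94.5) and the white rim at about (291,104.5). That puts roughly 28 mm above the rim, so the cup is home. I'll release gently and back off upward.

Request:
{"api": "jog_arm", "payload": {
  "increments": [
    {"dp": [-0.05,0,0],"yaw": 0,"hand": 0.66},
    {"dp": [0,0,0],"yaw": 0,"hand": 0.7},
    {"dp": [0,0,0],"yaw": 0,"hand": 0.74},
    {"dp": [0,0,0],"yaw": 0,"hand": 0.8},
    {"dp": [0,0,0],"yaw": 0,"hand": 0.9},
    {"dp": [0,0,0],"yaw": 0,"hand": 1},
    {"dp": [0,0,0],"yaw": 0,"hand": 1},
    {"dp": [0,0,0],"yaw": 0,"hand": 1}
  ]
}}

```text
t: 13.95
tcp_pos: [0.4647, 0.151, 0.2218]
ee_rot: [[-0.0, 0.277, -0.961], [-0.0, -0.961, -0.277], [-1.0, 0.0, 0.0]]
force: [-0.5, 0.6, -0.5]
finger_gap: 1.001
```

Request:
{"api": "jog_arm", "payload": {
  "increments": [
    {"dp": [-0.3,0,0],"yaw": 0,"hand": 1},
    {"dp": [-0.6,0,0],"yaw": 0,"hand": 1},
    {"dp": [-1.2,0,0],"yaw": 0,"hand": 1},
    {"dp": [-1.5,0,0],"yaw": 0,"hand": 1},
    {"dp": [-1.5,0,0],"yaw": 0,"hand": 1},
    {"dp": [-1.5,0,0],"yaw": 0,"hand": 1},
    {"dp": [-0.8,0,0],"yaw": 0,"hand": 1},
    {"dp": [0,0,0],"yaw": 0,"hand": 1}
  ]
}}

```text
t: 14.95
tcp_pos: [0.4649, 0.1511, 0.2964]
ee_rot: [[0.001, 0.277, -0.961], [0.0, -0.961, -0.277], [-1.0, 0.0, -0.001]]
force: [0.9, -0.2, -0.4]
finger_gap: 1.001
```

```bash
python3 - <<'E'
from h import *
np.set_printoptions(precision=4,suppress=True)
p,d=snap("scene","7");crop(p,200,40,150,150,4,"pics/sc7.png")
from workcell import state
s=state();print(s["t"],s["tcp_pos"],s["joints"],s["ee_rot"])
print(totool((.572,-.05,.295)))
E
```

```text
15.0 [0.4647 0.151  0.2958] [ 14.4453  10.5801 107.3126  -0.0021  62.1001  88.356 ] [[ 0.0001  0.2772 -0.9608]
 [-0.     -0.9608 -0.2772]
 [-1.      0.     -0.0001]]
[ 0.0803 22.2849 -4.7439]
```

View pics/sc7.png

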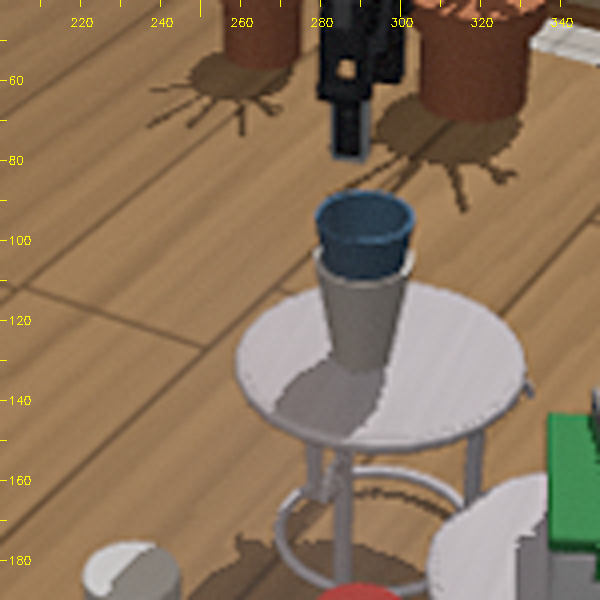

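The blue cup sits nested and upright, rim at (291,94), with the white cup unmoved on its tier. Next is the red lid: move over it and turn the jaws tangential.

Request:
{"api": "jog_arm", "payload": {
  "increments": [
    {"dp": [0,1.2,-0.3],"yaw": 0,"hand": 1},
    {"dp": [0,1.8,-0.4],"yaw": 0,"hand": 1},
    {"dp": [0,2.0,-0.4],"yaw": 0,"hand": 1},
    {"dp": [0,2.0,-0.4],"yaw": 0,"hand": 1},
    {"dp": [0,2.0,-0.4],"yaw": 0,"hand": 1},
    {"dp": [0,2.0,-0.4],"yaw": 0,"hand": 1},
    {"dp": [0,2.0,-0.4],"yaw": 0,"hand": 1},
    {"dp": [0,2.0,-0.4],"yaw": 0,"hand": 1},
    {"dp": [0,2.0,-0.4],"yaw": 0,"hand": 1},
    {"dp": [0,2.0,-0.4],"yaw": 0,"hand": 1},
    {"dp": [0,2.0,-0.5],"yaw": 0,"hand": 1},
    {"dp": [0,1.28,-0.34],"yaw": 0,"hand": 1},
    {"dp": [0,0,0],"yaw": -0.105,"hand": 1},
    {"dp": [0,0,0],"yaw": -0.105,"hand": 1},
    {"dp": [0,0,0],"yaw": -0.105,"hand": 1},
    {"dp": [0,0,0],"yaw": -0.105,"hand": 1},
    {"dp": [0,0,0],"yaw": -0.105,"hand": 1},
    {"dp": [0,0,0],"yaw": -0.105,"hand": 1},
    {"dp": [0,0,0],"yaw": -0.108,"hand": 1},
    {"dp": [0,0,0],"yaw": 0,"hand": 1}
  ]
}}

```text
t: 17.5
tcp_pos: [0.5721, -0.0501, 0.2958]
ee_rot: [[-0.0, 0.851, -0.525], [0.0, -0.525, -0.851], [-1.0, -0.0, -0.0]]
force: [-0.1, 0.3, 0.6]
finger_gap: 1.002
```

```bash
python3 - <<'E'
from h import *
np.set_printoptions(precision=4,suppress=True)
p,d=snap("scene","8");crop(p,180,90,150,150,4,"pics/sc8.png")
p,d=snap("top","8");crop(p,120,180,240,160,3,"pics/tc8.png")
from workcell import state
s=state();print(s["t"],s["tcp_pos"],s["joints"],np.degrees(np.arctan2(s["ee_rot"][1,1],s["ee_rot"][0,1])))
print(totool((.5715,-.0505,.119)))
E
```

```text
17.6 [ 0.5721 -0.05    0.2958] [-8.0247 17.9699 97.0888  0.0044 64.9446 23.7522] -31.778775983112606
[17.6781 -0.0205  0.0704]
```

View pics/sc8.png

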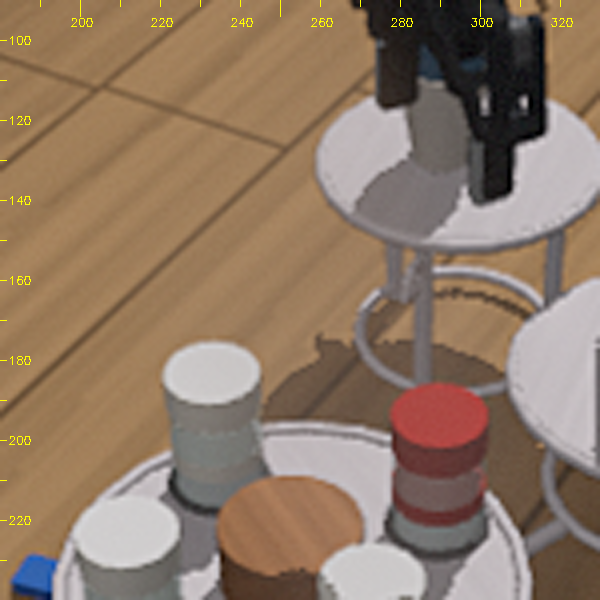

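View pics/tc8.png

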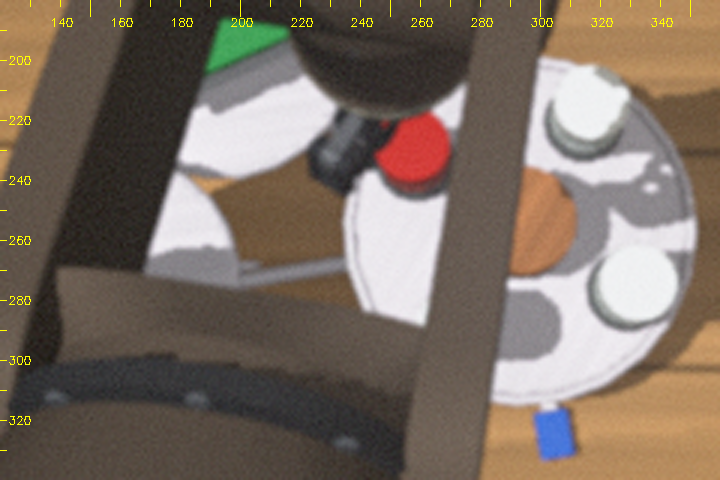

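The red lid is still at (290,193) in the scene view and (257,229) in the top view, and the wrist hides part of the table. Before going down I'll check clearance to the tub and scoop, and refine the axis from the plinth.

```bash
python3 - <<'E'
from h import *
np.set_printoptions(precision=4,suppress=True)
z=np.load("top0.npz");C=cloud("top",z["d"]);ok=z["d"]>0
r=np.hypot(C[...,0]-.5715,C[...,1]+.0505)
for a,b in((.08,.1),(.1,.12),(.12,.14),(.14,.16)):
    m=ok&(r>a)&(r<b)&(C[...,1]>-.03);q=C[m];print(a,b,np.percentile(q[:,2],99),q[:,2].max(),q[q[:,2].argmax()])
print("plinth scene",atz("scene",252.75,220.9,.1))
P=np.array([[.5711,-.0511],[.601,-.1753],[.475,-.2058],[.4441,-.0822]])
print(np.degrees(np.unwrap(np.arctan2(*(P-P.mean(0)).T[::-1]))))
z=np.load("top8.npz");p=z["p"];crop(p,270,300,60,50,10,"pics/tong.png")
E
```

```text
0.08 0.1 0.10449012244159007 0.10535305243793269 [0.6075 0.0374 0.1054]
0.1 0.12 0.16725994423493815 0.17029503071004304 [0.6517 0.0338 0.1703]
0.12 0.14 0.16929599500509013 0.1716822439734409 [0.6534 0.0399 0.1717]
0.14 0.16 0.1693138569587457 0.17233817952756603 [0.6551 0.0669 0.1723]
plinth scene [ 0.5269 -0.1287  0.1   ]
[  58.0678  -30.8451 -121.7646 -210.5228]
```

View pics/tong.png

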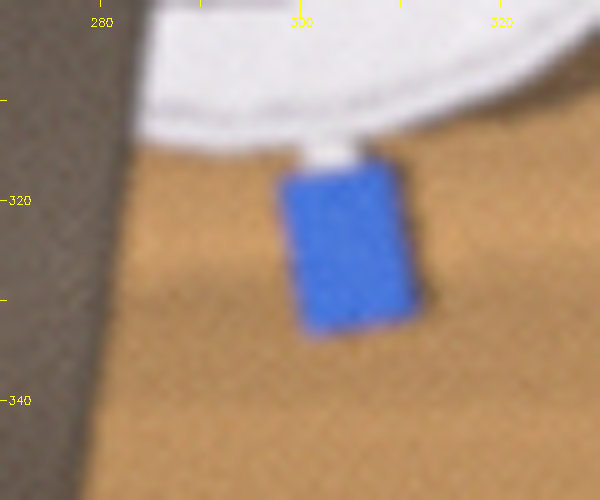

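```bash
python3 - <<'E'
from h import *
np.set_printoptions(precision=4,suppress=True)
f=lambda a,b:atz("top",270+a/10,300+b/10,.01)[:2]
TL,TR,BR,BL=f(280,175),f(400,158),f(418,318),f(302,335)
c=(TL+TR+BR+BL)/4;ax=(TL+TR)/2-(BL+BR)/2
print("tongue c",c,"len",np.linalg.norm(ax),"w",np.linalg.norm(TR-TL),"ang",np.degrees(np.arctan2(ax[1],ax[0])))
tt=atz("top",155.8,274.7,.15)[:2]
# disc & tier by fitting ellipses via depth hull in top0
z=np.load("top0.npz");C=cloud("top",z["d"]);p=z["p"].astype(int);ok=z["d"]>0
from scipy.optimize import least_squares
def hullfit(m,R):
    P=C[m][:,:2];h=cv2.convexHull(P.astype(np.float32))[:,0]
    r=least_squares(lambda q:np.hypot(h[:,0]-q[0],h[:,1]-q[1])-q[2],[*P.mean(0),R],loss="soft_l1",f_scale=.001);return r.x
V,U=np.mgrid[:420,:560]
g=(p.max(-1)-p.min(-1)<35)
m=ok&g&(abs(C[...,2]-.055)<.005)&(np.hypot(C[...,0]-.523,C[...,1]+.1286)<.135);print("disc",hullfit(m,.128))
m=ok&g&(abs(C[...,2]-.15)<.005)&(np.hypot(C[...,0]-tt[0],C[...,1]-tt[1])<.093);q=hullfit(m,.085);print("tier",q,tt)
for A in((.5228,-.1286),(.5248,-.1287)):
  A=np.array(A)
  for n,t in(("img",tt),("depth",q[:2])):
    d=t-A;print(A,n,np.linalg.norm(d),"yaw",np.degrees(np.arctan2(d[1],d[0]))-90)
  d=A-c;print("tongue dir",np.linalg.norm(d),np.degrees(np.arctan2(d[1],d[0])))
E
```

```text
tongue c [ 0.3722 -0.1579] len 0.035824157264192795 w 0.02767568493656229 ang 7.305357501229677
disc [ 0.5261 -0.1288  0.1313]
tier [0.4728 0.1573 0.0892] [0.4704 0.1555]
[ 0.5228 -0.1286] img 0.28889477888283555 yaw 10.455424291255781
[ 0.5228 -0.1286] depth 0.2902411123349527 yaw 9.9270496338996
tongue dir 0.15346076393174934 11.015682629274059
[ 0.5248 -0.1287] img 0.2893626209584543 yaw 10.84127239894886
[ 0.5248 -0.1287] depth 0.29069096288573204 yaw 10.311956665068905
tongue dir 0.15540554825843797 10.838597946216689
```

The front direction comes out at 10.6° ± 0.3 and the axis at (0.524, -0.129). The tub is more than 100 mm away and below the gripper body, so it is clear. Descending onto the red lid.

Request:
{"api": "jog_arm", "payload": {
  "increments": [
    {"dp": [1.5,0,0.07],"yaw": 0,"hand": 1},
    {"dp": [2.0,0,0],"yaw": 0,"hand": 1},
    {"dp": [2.0,0,0],"yaw": 0,"hand": 1},
    {"dp": [2.0,0,0],"yaw": 0,"hand": 1},
    {"dp": [2.0,0,0],"yaw": 0,"hand": 1},
    {"dp": [1.5,0,0],"yaw": 0,"hand": 1},
    {"dp": [1.2,0,0],"yaw": 0,"hand": 1},
    {"dp": [1.0,0,0],"yaw": 0,"hand": 1},
    {"dp": [0,0,0],"yaw": 0,"hand": 1}
  ]
}}

```text
t: 18.73
tcp_pos: [0.5713, -0.0505, 0.1632]
ee_rot: [[-0.001, 0.851, -0.524], [0.0, -0.524, -0.851], [-1.0, -0.001, 0.0]]
force: [0.4, -1.2, -0.0]
finger_gap: 1.0
```

```bash
python3 - <<'E'
from h import *
np.set_printoptions(precision=4,suppress=True)
p,d=snap("scene","9");crop(p,220,100,130,130,5,"pics/sc9.png")
print(totool((.5715,-.0505,.114)))
E
```

```text
[ 4.9766 -0.0128  0.    ]
```

View pics/sc9.png

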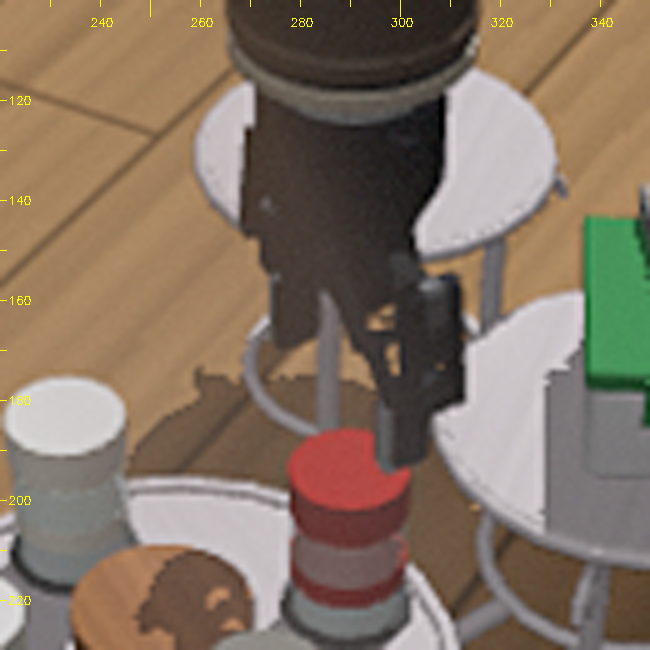

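The jaws straddle the lid, with fingertips at about (300,192) and (280,168). Going down and closing.

Request:
{"api": "jog_arm", "payload": {
  "increments": [
    {"dp": [0.9,0,0],"yaw": 0,"hand": 1},
    {"dp": [0.9,0,0],"yaw": 0,"hand": 1},
    {"dp": [0.8,0,0],"yaw": 0,"hand": 1},
    {"dp": [0.8,0,0],"yaw": 0,"hand": 1},
    {"dp": [0.8,0,0],"yaw": 0,"hand": 1},
    {"dp": [0.7,0,0],"yaw": 0,"hand": 1},
    {"dp": [0,0,0],"yaw": 0,"hand": 1},
    {"dp": [0,0,0],"yaw": 0,"hand": 1}
  ]
}}

```text
t: 19.77
tcp_pos: [0.5717, -0.0506, 0.1149]
ee_rot: [[0.0, 0.851, -0.524], [-0.0, -0.524, -0.851], [-1.0, 0.0, -0.0]]
force: [0.7, 0.2, 0.0]
finger_gap: 1.0
```

Request:
{"api": "jog_arm", "payload": {
  "increments": [
    {"dp": [0,0,0],"yaw": 0,"hand": 0.7},
    {"dp": [0,0,0],"yaw": 0,"hand": 0.5},
    {"dp": [0,0,0],"yaw": 0,"hand": 0.3},
    {"dp": [0,0,0],"yaw": 0,"hand": 0.3},
    {"dp": [0,0,0],"yaw": 0,"hand": 0.3},
    {"dp": [0,0,0],"yaw": 0,"hand": 0.3},
    {"dp": [0,0,0],"yaw": 0,"hand": 0.3}
  ],
  "squeeze": 50
}}

```text
t: 20.65
tcp_pos: [0.5718, -0.0506, 0.1154]
ee_rot: [[0.001, 0.851, -0.525], [-0.0, -0.525, -0.851], [-1.0, 0.001, -0.0]]
force: [-1.2, 0.2, 7.5]
finger_gap: 0.614
```

```bash
python3 - <<'E'
from h import *
np.set_printoptions(precision=4,suppress=True)
p,d=snap("scene","10");crop(p,220,100,130,130,5,"pics/sc10.png")
from workcell import state
s=state();print(s["t"],s["tcp_pos"],np.degrees(np.arctan2(s["ee_rot"][1,1],s["ee_rot"][0,1])))
A=np.array([.5238,-.1287]);r=s["tcp_pos"][:2]-A;print(np.hypot(*r),np.degrees(np.arctan2(r[1],r[0])))
n=24;th=np.radians(131.9)/n
t=s["tcp_pos"][:2]-A;R=np.array([[np.cos(th),-np.sin(th)],[np.sin(th),np.cos(th)]])
print(th,s["ee_rot"].T@np.r_[R@t-t,0]*100)
E
```

```text
20.7 [ 0.5718 -0.0506  0.1154] -31.63744206256575
0.09165437323861307 58.38579405438192
0.0959203868075217 [-0.0006 -0.8778  0.0425]
```

View pics/sc10.png

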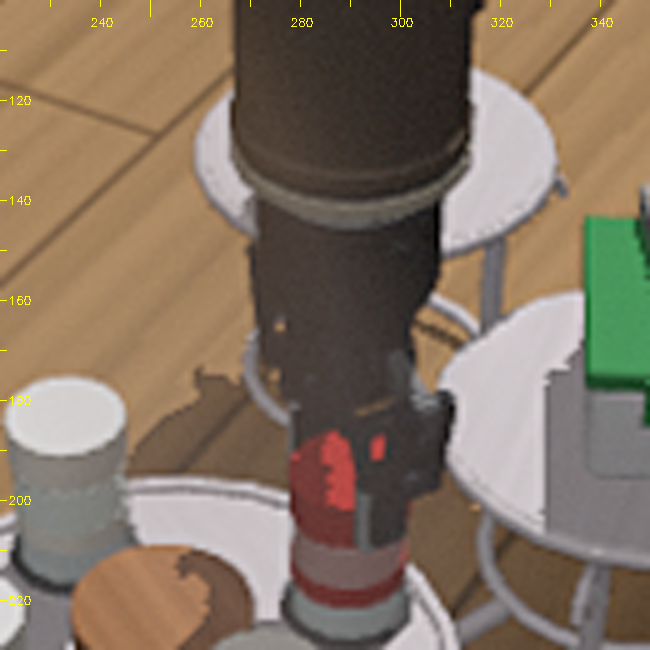

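The lid is held: the finger pad covers it at (300,205) and the opening matches the lid. Starting the turn in small steps and watching the force.

Request:
{"api": "jog_arm", "payload": {
  "increments": [
    {"dp": [0,-0.44,0.01],"yaw": -0.048,"hand": 0.3},
    {"dp": [0,-0.66,0.02],"yaw": -0.072,"hand": 0.3},
    {"dp": [0,-0.88,0.04],"yaw": -0.096,"hand": 0.3},
    {"dp": [0,-0.88,0.04],"yaw": -0.096,"hand": 0.3}
  ]
}}

```text
t: 21.2
tcp_pos: [0.5455, -0.0399, 0.1154]
ee_rot: [[0.001, 0.972, -0.234], [-0.001, -0.234, -0.972], [-1.0, 0.001, 0.0]]
force: [-1.5, -8.7, 6.1]
finger_gap: 0.61
```

Request:
{"api": "jog_arm", "payload": {
  "increments": [
    {"dp": [0,-0.88,0.04],"yaw": -0.096,"hand": 0.3},
    {"dp": [0,-0.88,0.04],"yaw": -0.096,"hand": 0.3},
    {"dp": [0,-0.88,0.04],"yaw": -0.096,"hand": 0.3},
    {"dp": [0,-0.88,0.04],"yaw": -0.096,"hand": 0.3},
    {"dp": [0,-0.88,0.04],"yaw": -0.096,"hand": 0.3}
  ]
}}

```text
t: 21.82
tcp_pos: [0.5026, -0.0404, 0.1154]
ee_rot: [[0.002, 0.97, 0.241], [-0.001, 0.241, -0.97], [-1.0, 0.002, 0.002]]
force: [4.0, -16.8, 0.5]
finger_gap: 0.618
```

```bash
cat >> h.py <<'E'
def rep():
    from workcell import state
    np.set_printoptions(precision=4,suppress=True)
    s=state();A=np.array([.5238,-.1287]);r=s["tcp_pos"][:2]-A
    print(s["t"],s["tcp_pos"],"F",s["force"],"r",np.hypot(*r),"ang",np.degrees(np.arctan2(r[1],r[0])),"y",np.degrees(np.arctan2(s["ee_rot"][1,1],s["ee_rot"][0,1])),s["finger_gap"],s["joints"])
E
python3 -c "from h import *;rep()"
```

```text
21.825 [ 0.5026 -0.0404  0.1154] F [  4.0211 -16.7863   0.536 ] r 0.09076891038971628 ang 103.49549235923563 y 13.95647199457075 0.618099899674899 [ -7.9987  25.2051 116.8007  -0.1017  37.8428 -21.8748]
```

The radial force is 17 N, meaning the circle I'm commanding is about 1 mm too wide. I'll shift slightly inward and carry on.

Request:
{"api": "jog_arm", "payload": {
  "increments": [
    {"dp": [0,-0.88,0.1],"yaw": -0.096,"hand": 0.3},
    {"dp": [0,-0.87,0.07],"yaw": -0.096,"hand": 0.3},
    {"dp": [0,-0.87,0.04],"yaw": -0.096,"hand": 0.3},
    {"dp": [0,-0.87,0.04],"yaw": -0.096,"hand": 0.3}
  ]
}}

```text
t: 22.32
tcp_pos: [0.4715, -0.0553, 0.1154]
ee_rot: [[0.003, 0.81, 0.587], [-0.001, 0.587, -0.81], [-1.0, 0.002, 0.002]]
force: [5.7, -7.3, -0.0]
finger_gap: 0.611
```

Request:
{"api": "jog_arm", "payload": {
  "increments": [
    {"dp": [0,-0.87,0.04],"yaw": -0.096,"hand": 0.3},
    {"dp": [0,-0.87,0.04],"yaw": -0.096,"hand": 0.3},
    {"dp": [0,-0.87,0.04],"yaw": -0.096,"hand": 0.3}
  ]
}}

```text
t: 22.7
tcp_pos: [0.4532, -0.0736, 0.1154]
ee_rot: [[0.004, 0.61, 0.793], [-0.001, 0.793, -0.61], [-1.0, 0.001, 0.003]]
force: [8.5, -5.5, -3.1]
finger_gap: 0.616
```

```bash
python3 -c "from h import *;rep()"
```

```text
22.7 [ 0.4532 -0.0736  0.1154] F [ 8.4798 -5.4678 -3.0678] r 0.08961121703493377 ang 142.02655897847504 y 52.43390191386338 0.6157212765204154 [-12.9936  22.3804 122.4666  -0.0242  34.9436 -65.4075]
```

Request:
{"api": "jog_arm", "payload": {
  "increments": [
    {"dp": [0,-0.87,0.07],"yaw": -0.096,"hand": 0.3},
    {"dp": [0,-0.87,0.05],"yaw": -0.096,"hand": 0.3},
    {"dp": [0,-0.87,0.04],"yaw": -0.096,"hand": 0.3},
    {"dp": [0,-0.87,0.04],"yaw": -0.096,"hand": 0.3}
  ]
}}

```text
t: 23.2
tcp_pos: [0.438, -0.1047, 0.1154]
ee_rot: [[0.004, 0.268, 0.963], [-0.001, 0.963, -0.268], [-1.0, 0.0, 0.004]]
force: [9.9, -1.0, -3.1]
finger_gap: 0.615
```

Request:
{"api": "jog_arm", "payload": {
  "increments": [
    {"dp": [0,-0.6,0.03],"yaw": -0.066,"hand": 0.3},
    {"dp": [0,-0.6,0.02],"yaw": -0.066,"hand": 0.3},
    {"dp": [0,0,0],"yaw": 0,"hand": 0.3}
  ]
}}

```text
t: 23.58
tcp_pos: [0.4357, -0.1164, 0.1154]
ee_rot: [[0.004, 0.142, 0.99], [-0.001, 0.99, -0.142], [-1.0, -0.0, 0.004]]
force: [8.1, 2.5, -0.6]
finger_gap: 0.615
```

```bash
python3 - <<'E'
from h import *
rep()
from scipy.optimize import least_squares
from workcell import state
P=np.array([(.5718,-.0506),(.5455,-.0399),(.5026,-.0404),(.4715,-.0553),(.4532,-.0736),state()["tcp_pos"][:2]])
print(least_squares(lambda q:np.hypot(P[:,0]-q[0],P[:,1]-q[1])-q[2],[.52,-.13,.09]).x)
r=least_squares(lambda q:np.hypot(P[:,0]-q[0],P[:,1]-q[1])-.0915,[.52,-.13]);print(r.x,r.fun*1e3)
snap("top","11");p,d=snap("scene","11");crop(p,170,90,180,180,3,"pics/sc11.png")
E
```

```text
23.575 [ 0.4357 -0.1164  0.1154] F [ 8.0835  2.5007 -0.5563] r 0.0889321027305366 ang 172.03990747312332 y 81.8643687591115 0.6147180401051753 [ -18.8185   21.8829  123.4643    0.0243   34.4383 -100.7029]
[ 0.5252 -0.1277  0.0901]
[ 0.5259 -0.1292] [-0.4434 -0.05    0.3087  0.2485 -0.0033 -0.4619]
```

View pics/sc11.png

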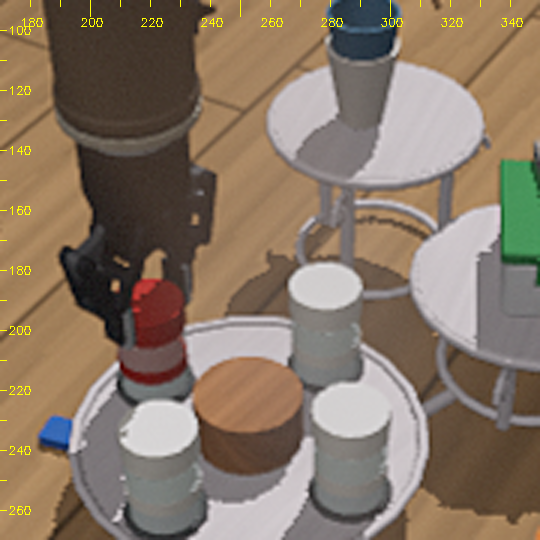

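View pics/top11.png

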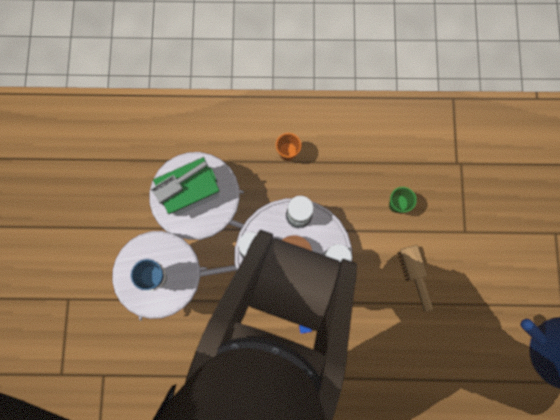

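At t = 23.6 s the red jar is at (225,210) in the scene view, about 18° short of the tongue at (188,235). The nested cups and the bystanders are undisturbed. Last stretch.

Request:
{"api": "jog_arm", "payload": {
  "increments": [
    {"dp": [0,-0.7,0.06],"yaw": -0.077,"hand": 0.3},
    {"dp": [0,-0.7,0.04],"yaw": -0.077,"hand": 0.3},
    {"dp": [0,-0.6,0.03],"yaw": -0.065,"hand": 0.3},
    {"dp": [0,-0.4,0.02],"yaw": -0.045,"hand": 0.3},
    {"dp": [0,-0.2,0],"yaw": -0.022,"hand": 0.3},
    {"dp": [0,-0.2,0],"yaw": -0.022,"hand": 0.3},
    {"dp": [0,0,0],"yaw": 0,"hand": 0.3},
    {"dp": [0,0,0],"yaw": 0,"hand": 0.3}
  ]
}}

```text
t: 24.68
tcp_pos: [0.4364, -0.1439, 0.1154]
ee_rot: [[0.003, -0.164, 0.986], [-0.001, 0.986, 0.164], [-1.0, -0.001, 0.003]]
force: [6.7, 2.5, 1.8]
finger_gap: 0.616
```

```bash
python3 - <<'E'
from h import *
rep()
p,d=snap("top","12");crop(p,225,190,140,150,5,"pics/tc12.png")
p,d=snap("scene","12");crop(p,175,160,150,120,5,"pics/sc12.png")
E
```

```text
24.675 [ 0.4364 -0.1439  0.1154] F [6.6985 2.4911 1.8032] r 0.08873757268384382 ang -170.14159585540014 y 99.46603518885583 0.6159078967412801 [ -22.05     22.4209  122.3946    0.041    35.0096 -121.5497]
```

View pics/sc12.png

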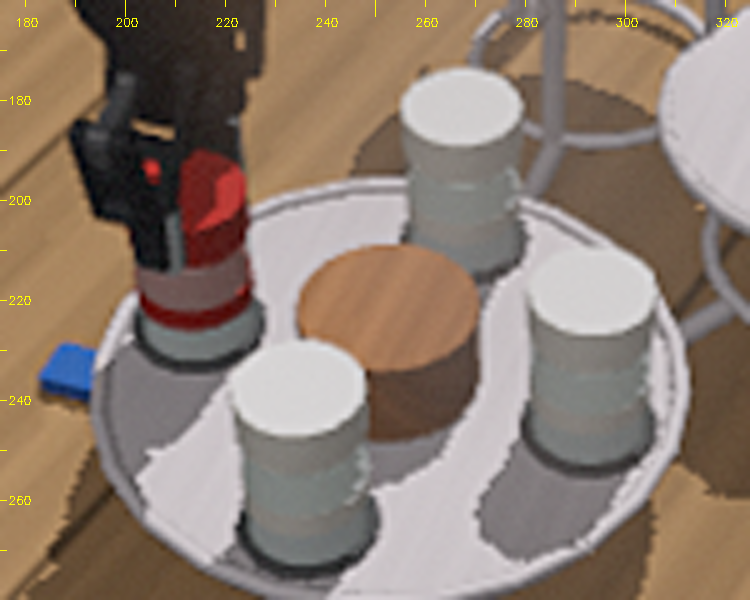

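View pics/tc12.png

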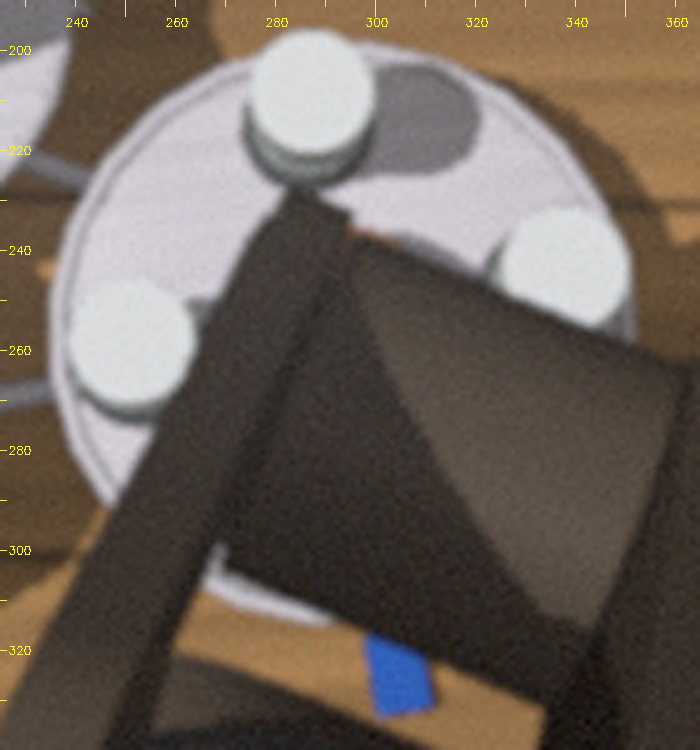

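```bash
cat > ang.py <<'E'
from h import *
from scipy.optimize import least_squares
def fit(obs,n):
    # obs: list of (label angle offset deg, pix)
    P=np.array([atz(n,*q,.139)[:2] for _,q in obs]);o=np.radians([a for a,_ in obs])
    f=lambda q:(np.c_[q[0]+.092*np.cos(q[2]+o),q[1]+.092*np.sin(q[2]+o)]-P).ravel()
    r=least_squares(f,[.524,-.129,np.radians(10)]);print(n,r.x[:2],np.degrees(r.x[2]),"res mm",np.round(r.fun*1e3,1))
E
python3 - <<'E'
from ang import *
# initial (red at +180): angle of table
fit([(180,(257.7,228.3)),(90,(316.7,215)),(0,(331.7,275)),(-90,(271.7,289.3))],"top") if 0 else None
fit([(180,(257.7,228.3)),(-90+180+0,(316.7,215)),(0,(331.7,275)),(270,(271.7,289.3))],"top")
fit([(0,(287.2,208.4)),(90,(251.6,258.8)),(-90,(338.6,243.8))],"top")
fit([(90,(267.4,181.3)),(0,(293.4,218)),(-90,(234.7,237.6))],"scene")
E
```

```text
top [ 0.52279387 -0.12860483] -121.25927536019651 res mm [-0.5  1.1  0.4 -1.   0.1 -1.4  0.1  1.3]
top [ 0.52361907 -0.13004246] 10.576541648831402 res mm [-0.5 -0.3  0.2 -0.   0.3  0.3]
scene [ 0.5269637  -0.12974614] 10.199884535552393 res mm [-0.2  0.1  0.4  0.1 -0.2 -0.2]
```

```bash
python3 - <<'E'
from ang import *
np.set_printoptions(precision=4,suppress=True)
def circ(n,seed,z,R,c0):
    p=np.load(n+"7.npz" if n=="scene" else "top0.npz")["p"]
    hsv=cv2.cvtColor(p,cv2.COLOR_RGB2HSV);m=((hsv[...,1]<40)&(hsv[...,2]>165)).astype(np.uint8)
    k,l=cv2.connectedComponents(m);lab=l[seed[1],seed[0]]
    if lab==0: print("seed miss",hsv[seed[1],seed[0]]);return
    cs,_=cv2.findContours((l==lab).astype(np.uint8),cv2.RETR_EXTERNAL,cv2.CHAIN_APPROX_NONE)
    h=cv2.convexHull(max(cs,key=len))[:,0].astype(float)
    P=np.array([atz(n,*q,z)[:2] for q in h])
    r=least_squares(lambda q:np.hypot(P[:,0]-q[0],P[:,1]-q[1])-q[2],[*c0,R],loss="soft_l1",f_scale=.0007)
    print(n,z,r.x,len(h),"med res",np.median(abs(r.fun))*1e3);return r.x[:2]
for n,s1,s2,s3 in(("top",(130,260),(190,220),(295,300)),("scene",(315,130),(325,185),(0,0))):
    a=circ(n,s1,.15,.085,(.47,.156));b=circ(n,s2,.1,.095,(.65,.094))
    if n=="top": c=circ(n,s3,.055,.128,(.524,-.129))
    # tier to tier direction gives yaw: local vec (165,-95)
    if a is not None and b is not None:
        d=b-a;print(n,"len",np.linalg.norm(d),"yaw",np.degrees(np.arctan2(d[1],d[0])-np.arctan2(-95,165)))
    for A in([(.5236,-.1300),(.5228,-.1286)] if n=="top" else [(.5270,-.1297)]):
        for t,l in((a,(0,290)),(b,(165,195))):
            if t is not None:
                d=t-np.array(A);print(n,A,"len",np.linalg.norm(d),"yaw",np.degrees(np.arctan2(d[1],d[0])-np.arctan2(l[1],l[0])))
E
```

```text
top 0.15 [0.4726 0.1577 0.0863] 41 med res 0.17153636963521124
top 0.1 [0.6515 0.0942 0.0958] 19 med res 0.30657871173038476
seed miss [155  10 149]
top len 0.18985672132593412 yaw 10.40889965346053
top (0.5236, -0.13) len 0.29216058777448745 yaw 10.053173175032553
top (0.5236, -0.13) len 0.25816191902906027 yaw 10.527904553514286
top (0.5228, -0.1286) len 0.2906429413416827 yaw 9.946063957636845
top (0.5228, -0.1286) len 0.2573461534579495 yaw 10.218728696231647
scene 0.15 [0.4732 0.1538 0.088 ] 18 med res 0.23425263579788386
scene 0.1 [0.6529 0.09   0.0969] 19 med res 0.4575690792036069
scene len 0.19060564286519072 yaw 10.39505086305618
scene (0.527, -0.1297) len 0.28853649367468037 yaw 10.74141219988798
scene (0.527, -0.1297) len 0.25323073702321514 yaw 10.434617264124824
```

The stand's yaw measures 10.4° ± 0.3 from the tier pairs and tongue, and the turntable 10.2–10.6° from the lids, so the jar is aligned. I'll hold still and make a last check.

Request:
{"api": "jog_arm", "payload": {
  "increments": [
    {"dp": [0,0,0],"yaw": 0,"hand": 0.3},
    {"dp": [0,0,0],"yaw": 0,"hand": 0.3},
    {"dp": [0,0,0],"yaw": 0,"hand": 0.3},
    {"dp": [0,0,0],"yaw": 0,"hand": 0.3},
    {"dp": [0,0,0],"yaw": 0,"hand": 0.3},
    {"dp": [0,0,0],"yaw": 0,"hand": 0.3},
    {"dp": [0,0,0],"yaw": 0,"hand": 0.3},
    {"dp": [0,0,0],"yaw": 0,"hand": 0.3}
  ]
}}

```text
t: 25.78
tcp_pos: [0.4364, -0.1439, 0.1154]
ee_rot: [[0.003, -0.164, 0.986], [-0.001, 0.986, 0.164], [-1.0, -0.001, 0.003]]
force: [6.7, 2.3, 1.3]
finger_gap: 0.612
```

```bash
python3 - <<'E'
from h import *
rep()
p,d=snap("scene","13");crop(p,175,70,220,200,3,"pics/sc13.png")
a=np.load("scene12.npz")["p"].astype(int);print("max blurred change",np.abs(cv2.GaussianBlur((p-a).astype(np.float32),(5,5),0)).max())
C=cloud("scene",d);m=(d>0)&(np.hypot(C[...,0]-.464,C[...,1]-.15)<.04);print("top of nested",np.percentile(C[m][:,2],98))
E
```

```text
25.775 [ 0.4364 -0.1439  0.1154] F [6.6845 2.3205 1.2831] r 0.08873286714567025 ang -170.13777421618158 y 99.4640864962248 0.6124461928490967 [ -22.0498   22.42    122.3947    0.0399   35.0088 -121.5466]
max blurred change 5.5
top of nested 0.2471989364008862
```

View pics/sc13.png

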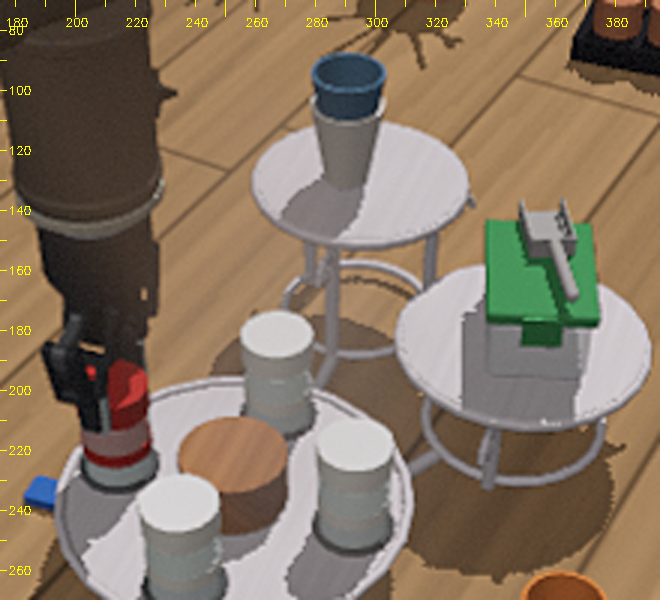

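The red jar at (215,205) stands in line with the tongue and is held by the gripper. The cups at (291,110) are nested upright, with the top at 0.247 m, and the tub and scoop are in place. Handing in.

```bash
python3 -c "
from workcell import job_done;print(job_done())"
```

```text
the job is handed in; nothing more can be done
None
```

I handed the job in at about 26 s: the blue cup is nested in the white cup on the top tier. The red-lidded jar is at the front, with the gripper still holding its lid.

- **Cup:** the blue rim's top measured 0.247 m, where fully nested should be 0.248 m. The cup met firm contact at the expected height, and both cups look upright and central on the tier.
- **Turntable:** I turned it about 132° by the red lid. The lids put it at 10.6° (top camera) and 10.2° (scene camera). The stand's front measured 10.4°, with single readings between about 9.9° and 11.0°. A short side-on reading of the tongue alone gave 7.3°, which I discarded as too imprecise.
- **Stillness:** the arm's pose did not change over the last second. The largest force I read while turning was about 17 N sideways, falling to about 7 N at the end.
- **Bystanders:** the tub and scoop look unmoved in the last picture. The brush is outside that crop and looked unmoved in the top view about 2 s earlier.

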